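# Hang the potter's tool rack back on its two hooks

## Robot

A 6-joint arm with a two-finger parallel gripper is mounted at the origin on the work surface. World frame = base frame: x ahead of the robot, y to its left, z up, the work surface at z = 0. Lengths are in m, angles in rad, forces in N, time in s.
With the tool pointing down it reaches from about 0.325 to 0.875 m from the base axis. Payload 4.4 kg.
Tool frame: the origin (TCP) lies on the front face of the gripper's body, between the roots of the fingers; the fingertips stand 73 mm ahead of it and the grasp point (between the pads) lies 54 mm ahead of it; z points along the fingers, y is the line along which they close (so a half turn about z gives the same grasp; the last joint's range is limited). The gripper opens to 85 mm and grips with 20 to 120 N. Pads are 22 mm wide; open, the fingers measure 114 mm over their backs; the gripper's body (76 mm by 85 mm) begins 54 mm behind the grasp point. The pads swing forward as they close: fully open they stand 13 mm farther back than shut.
Start: joints at [-1.435, 0.207, 1.542, -0, 1.393, -0.15], TCP at [0.162, -0.552, 0.304] pointing down, gripper open.
Joint ranges: [-2.73, 2.73], [-0.86, 2.22], [0.23, 2.46], [-1.11, 4.25], [0.08, 2.63], [-2.82, 2.82]. Speed limits (rad/s): [2.79, 2.79, 3.14, 3.14, 3.14, 3.14].

## Interface

Orientations are given as a rotation vector (axis times angle).
In Python, from cell import arm, imaging, job, nets gives the robot as it stands.
- The arm moves only by the tool apply_moves, never from a script. Its argument "targets" is a list of rows, each an object with "turn": the turn, a rotation vector about the tool's x, y, z in units of 5 degrees (1.0 is 5 degrees), a list of three; "translation": the shift along the tool's x, y, z in units of 30 mm (1.0 is 30 mm), a list of three; "jaw": the closure, from -1 (fully open) to 1 (shut), so that 0 is half open. In form: [{"turn": [wx, wy, wz], "translation": [tx, ty, tz], "jaw": jaw}, ...]. A call has 1 to 20 rows; each row shifts and turns the commanded pose from where the row before left it, along the tool's axes as they then stand; what a row does not reach is not made up. A row lasts 1/12 s, in which the tool goes at most 41.7 mm and 7.16 degrees, less where a joint would pass 70% of its speed; a pose out of reach is approached as far as the arm can. A call is refused whole if a number of a shift passes 1 or a number of a turn 1, either way. A call with a gripper value outside its range is refused whole. The fingers move at their own pace and stop on an object; "force" is the grip in N (left out, the last holds). Time passes only in rows, so rows that do not move let the fingers close. It gives the time, the measured TCP pose, the force, the opening and the grip force at its end, in the units of the state.
- arm.observe(): the state, without advancing time (a new reading comes with each control period).
- imaging.read_camera(name): name is "scene" or "top" or "wrist"; returns (picture, depth): 420x560x3 uint8, red, green, blue; 420x560 float32, m along the optical axis (not along the pixel's ray), 0 where there is no reading.
- imaging.camera_model(name): a dict with "fovy" (degrees; the focal length in pixels is half the picture's height over the tangent of half this angle, whatever the lens; pixels are square), "cx", "cy" (the principal point, pixels), "extrinsics" (4x4, takes a point from camera to world coordinates). Camera axes: x right, y up, looking along -z (the intrinsics and any distortion apply to the point x, -y, -z); pixel columns grow to the right and rows downward; lengths in m; the calibration is good to about 2 mm. The wrist camera is an equidistant fisheye: a pixel r from the principal point sees the ray r / f radians off the axis. A picture is of the moment at which its call begins: read the wrist's pose just before it. camera_model takes no time and is no camera call; for the wrist camera it gives the pose at the moment of the call.
- job.close_job(): hands the job in; it is judged then, once.
Trained networks look in the newest picture that a camera, given by its name, has taken for a name from the list of things; names that differ only in an ending like _2 or _b are one class to them, and where a whole thing is asked for, a point or a joint stands for the part that bears it (a point fixed in the world has none). Each returns a list of dicts, best first, with "conf" (0 to 1); they miss things now and then, are a little off and sometimes report something else, mostly with a low value. They report only what shows in the picture. A call takes as long as a camera call.
- nets.look_for(camera, label): "extent" ([left, top, right, bottom] as shares, 0 to 1, of the picture: columns of its width, rows of its height, round what is visible of it).
- nets.pinpoint(camera, label): "centre" ([row, column] as shares, 0 to 1, of the picture: columns of its width, rows of its height: a listed point, or the origin of a listed thing).
The state is a dict: "clock": time; "joints": joint angles; "joint_vel": joint speeds; "tau": joint torques, N m; "tcp_pos": TCP position; "ee_rot": TCP orientation; "force": force on the tool from outside, world axes, zero at the start; "moment": the same for the moment, N m; "gripper_width": finger opening in m; "grip_force": force on a finger pad.
Only numpy, scipy, OpenCV 4.12 (cv2) and the standard library are available. Lean on these libraries where they do the work, as an engineer would, in place of code of your own. Each camera call takes 0.05 s, during which the arm holds its last target. There are 200 camera calls.

## Task

Pick up the wooden tool rack and hang it back on the rail behind the bench, so that both of its slotted lugs drop over the two hooks and sit fully down. The hook strip is adjustable and was bolted on by eye, so feel for the hooks gently rather than forcing the rack down, and while you still hold it press lightly to check that both hooks are carrying it; only then let go. Leave the jug, rolling pin, bowl and clay block where they are.

Things in the scene. Friction and masses are not known exactly. Their poses are not given: they have to be found in the camera images.
- rack_grip (a point): Centre of the hand bar (116 long in y, 15 thick in x, 22 high; 30 mm high open hand hole below) on top of the loose pale-wood tool rack, 0.4-0.85 kg, standing upright on the bench, 171 mm above its underside. Rack axes: x from tray side to back, y along its width, z up. Back board 280 wide, 15 thick, 130 high, straight below the bar; tray and tools in front of it, to x = -73 mm.
- rack_buffers (a point): Point midway between the rubber rear faces of the rack's two buffers, which stand off the back of its board at y = +-90 mm: 21 mm behind the hand bar's centre and 141 mm below it. Rack axes.
- lug_l: Left hanger lug on the rack's back, at y = +105 mm: a level steel plate 32 (x) x 50 (y) x 4 mm with an upright through slot 10 (x) x 25 (y) mm at its middle. Origin: centre of the slot at the plate's underside, 23.5 mm behind the hand bar's centre and 61 mm below it. Rack axes.
- lug_r: Right hanger lug, at y = -105 mm, otherwise the same as the left one.
- rail: Rail stand fixed on the bench. Origin on the bench midway between its grey uprights (y = +-200 mm, 227 mm high); x points away from the hook side (hooks face -x, the robot), y along the rail, z up. Cross rail top at 203 mm. Timber batten below, front face at x = -40 mm, 90 to 130 mm high. The hung rack has the rail's yaw; once let go its foot swings back up to 5 degrees to the batten.
- hooks_mid (a point): Drawn midpoint of the pair of hooks, at arm-top height (rail axes; x = -39.5, z = 190 mm from the rail's origin). Drawn hooks: at y = +-105 mm, a level arm 20 mm wide from a steel strip (front 20.5 mm behind this point), ending in an upturned tab 20 wide (y), 5 thick (x), tip 18 mm above the arm; tab centres at this x. A lug is home with the tab through its slot, underside on the arm.
- strip_slots (a point): Middle of the cross rail's front face, where the strip is bolted through slotted holes (rail axes). Measured on the rail, not on the hooks: the strip with both hooks (always 210 mm apart) is fixed anywhere up to 12 mm left or right of the drawn place, and each hook by itself up to 2 mm higher or lower. These offsets are not measured and stay as they are during the work.
- jug: White plastic jug, 100 mm wide, 120 high, origin at the centre of its underside. Not to be moved.
- pin_center (a point): Centre of a loose wooden rolling pin, 48 mm diameter, 300 long, lying on the bench along its x. Not to be moved.
- bowl: Terracotta bowl, 130 mm wide, 55 high, origin at the centre of its underside. Not to be moved.
- clay: Grey block of clay 100 x 75 x 60 mm, origin at the centre of its underside. Not to be moved.

How it is judged:
On the way, in this order (a step that is already met when the one before it is completed fails the run):
1. the rack is held by the fingers, clear of the bench (contact force between the fingers and rack above 2 N and height (world z) of rack_grip above 0.191 m), for 0.2 s.
2. with the fingers still holding the rack, both lugs are fully down on their hooks and each presses on its hook with more than 1 N (z of lug_l in the frame of rail between 0.184 and 0.196 m and x of lug_l in the frame of rail between -0.048 and -0.032 m and z of lug_r in the frame of rail between 0.184 and 0.196 m and x of lug_r in the frame of rail between -0.048 and -0.032 m and contact force between each of lug_l, lug_r and rail above 1 N and contact force between the fingers and rack above 1 N), for 0.4 s.
At the end, for the whole second after the job is handed in: Both lugs are over their hooks and fully down (undersides within 6 mm of 190 mm above the rail's foot, slots within 8 mm of the tabs across the rail), each bearing on its hook by more than 0.3 N; the rack upright within 0.14 rad, at rest (below 20 mm/s) and released (z of lug_l in the frame of rail between 0.184 and 0.196 m and x of lug_l in the frame of rail between -0.048 and -0.032 m and z of lug_r in the frame of rail between 0.184 and 0.196 m and x of lug_r in the frame of rail between -0.048 and -0.032 m and contact force between each of lug_l, lug_r and rail above 0.3 N and contact force between the fingers and rack below 0.1 N and linear speed of rack below 0.02 m/s and angle between rack's own z axis and vertical below 0.14 rad); the robot touches nothing.
It fails at once if the rack is pressed or knocked against the rail or its hooks with more than 30 N (contact force between rack and rail above 30 N).
It fails at once if the jug, rolling pin, bowl or clay block is moved by more than 20 mm (distance of any of jug, pin_center, bowl, clay from where it was at the start of the episode above 0.02 m).
It also fails if it takes over 54 s, if anything falls off the work surface, if the arm or the gripper's body presses on something with over 40 N, if the wrist force passes 120 N, or if a joint passes its speed limit or range.

## Working session

There is one attempt and no reset: what is moved stays moved. The work goes in short steps, Python scripts to look and compute and a tool call to move; the robot and the scene stay as the last step left them, time stands still between calls to the robot, and variables do not carry over. Pictures are saved under pics/ and viewed, at most 10 in all, crops included, and the job is handed in when it is done.

Besides the shell and the picture viewer there is one more tool, called after "Emit:" as name(argument=value, ...) on one line, values as JSON. apply_moves: Moves the arm, as the interface text tells. Its arguments: {"type":"object","properties":{"targets":{"type":"array","items":{"type":"object","properties":{"turn":{"type":"array","items":{"type":"number"}},"translation":{"type":"array","items":{"type":"number"}},"jaw":{"type":"number"}}}},"force":{"type":"number"}},"required":["targets"]}

```bash
mkdir -p pics; ls
cat > h.py <<'E'
import numpy as np, cv2
from scipy.spatial.transform import Rotation as R
from cell import arm, imaging, job, nets
def px2w(cam,row,col,d,m=None):
    m=m or imaging.camera_model(cam); f=210/np.tan(np.radians(m['fovy'])/2)
    x=(col-m['cx'])/f; y=(row-m['cy'])/f
    E=np.array(m['extrinsics']); return (E@np.array([x*d,-y*d,-d,1]))[:3]
def w2px(cam,p,m=None):
    m=m or imaging.camera_model(cam); f=210/np.tan(np.radians(m['fovy'])/2)
    q=np.linalg.inv(np.array(m['extrinsics']))@np.r_[p,1]
    return m['cy']+f*(-q[1])/(-q[2]), m['cx']+f*q[0]/(-q[2])
E
python3 - <<'E'
from h import *
print(arm.observe())
for c in ['scene','top']:
    im,d=imaging.read_camera(c); cv2.imwrite(f'pics/{c}0.png',im[:,:,::-1]); np.save(f'{c}0.npy',d)
    m=imaging.camera_model(c); print(c,m)
    for l in ['rack_grip','rack_buffers','lug_l','lug_r','rail','hooks_mid','strip_slots','jug','pin_center','bowl','clay']:
        for r in nets.pinpoint(c,l)[:2]:
            a=np.array(r['centre'])*[420,560]; i,j=np.clip(a.astype(int),0,[419,559])
            print(l,round(r['conf'],2),a.round(),px2w(c,*a,d[i,j],m).round(3))
E
```

```text
pics
{'clock': 0.0, 'joints': array([-1.43551311e+00,  2.07445721e-01,  1.54298169e+00, -6.02742309e-05,
        1.39348507e+00, -1.50484530e-01]), 'joint_vel': array([ 0.00153512,  0.00108543,  0.00011255,  0.00087116,  0.00011582,
       -0.00018885]), 'tau': array([-3.80684896e-04, -3.83031571e+01, -2.91599178e+01, -1.93595183e-04,
        1.06464917e-02,  3.76686469e-07]), 'tcp_pos': array([ 0.16199082, -0.55108368,  0.3026978 ]), 'ee_rot': array([-3.10727915e+00, -4.47043325e-01,  6.54273316e-05]), 'force': array([-0.06949986, -0.04994632,  0.40633843]), 'moment': array([ 0.06908096, -0.02510074, -0.03856643]), 'grip_force': 0.0, 'gripper_width': 0.0851673472978243}
scene {'fovy': 52.536094628896215, 'cx': 269.7530474040108, 'cy': 211.13742139441194, 'extrinsics': array([[ 0.24186459, -0.74406379,  0.62279258,  1.45441555],
       [ 0.97029576,  0.18894506, -0.15108241, -0.21846742],
       [-0.00525863,  0.64083449,  0.76766106,  1.27755014],
       [ 0.        ,  0.        ,  0.        ,  1.        ]])}
rack_grip 0.91 [184. 300.] [0.307 0.189 0.002]
rack_buffers 0.61 [217. 305
[... 966 characters left out ...]
000e+00,  0.00000000e+00,
         1.00000000e+00]])}
rack_grip 0.67 [218. 235.] [0.467 0.136 0.126]
lug_l 0.58 [215. 200.] [0.477 0.246 0.115]
lug_l 0.44 [200. 264.] [0.535 0.052 0.001]
lug_r 0.58 [215. 200.] [0.477 0.246 0.115]
lug_r 0.44 [200. 264.] [0.535 0.052 0.001]
rail 0.97 [160. 304.] [ 0.65  -0.078  0.126]
hooks_mid 0.9 [160. 311.] [ 0.431 -0.012  1.418]
strip_slots 0.88 [155. 315.] [ 0.655 -0.109  0.184]
strip_slots 0.35 [158. 407.] [ 0.667 -0.416  0.058]
jug 0.86 [229. 134.] [0.435 0.495 0.   ]
pin_center 0.56 [239. 418.] [ 0.404 -0.449  0.055]
pin_center 0.45 [198. 266.] [ 0.539  0.044 -0.002]
bowl 0.61 [183. 159.] [0.591 0.412 0.   ]
clay 0.56 [159. 408.] [ 0.662 -0.419  0.064]
```

View pics/top0.png

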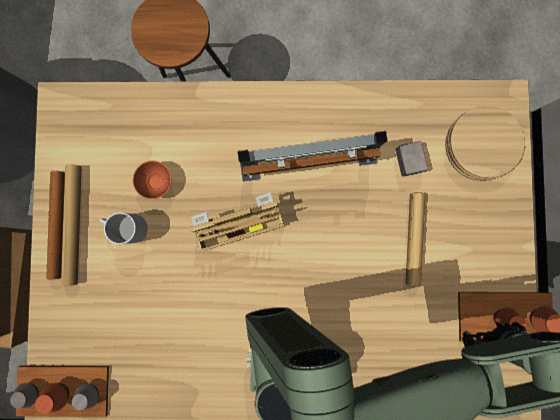

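View pics/scene0.png

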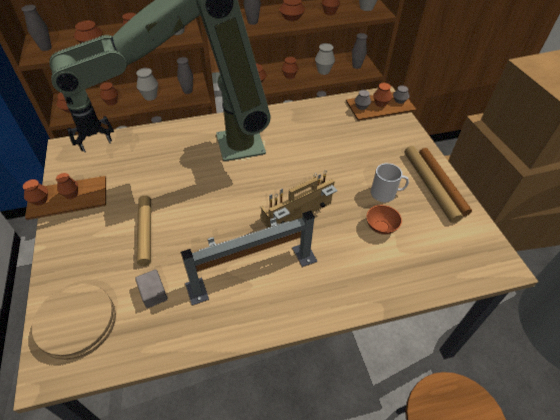

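The top view shows the rack with its lugs at about (217,200) and (200,264), and the rail between its posts at (160,243) and (138,381). Two small bright hooks show at about (161,281) and (153,351). The scene view agrees. I'll turn the tool and lift it, then look from close by.

Emit:
apply_moves(targets=[{"turn": [0, 0, -1], "translation": [0, 0, -0.3], "jaw": -1}, {"turn": [0, 0, -1], "translation": [0, 0, -0.3], "jaw": -1}, {"turn": [0, 0, -1], "translation": [0, 0, -0.3], "jaw": -1}, {"turn": [0, 0, -1], "translation": [0, 0, -0.3], "jaw": -1}, {"turn": [0, 0, -1], "translation": [0, 0, -0.3], "jaw": -1}, {"turn": [0, 0, -1], "translation": [0, 0, -0.3], "jaw": -1}, {"turn": [0, 0, -1], "translation": [0, 0, -0.3], "jaw": -1}, {"turn": [0, 0, -1], "translation": [0, 0, -0.3], "jaw": -1}, {"turn": [0, 0, -1], "translation": [0, 0, -0.3], "jaw": -1}, {"turn": [0, 0, -1], "translation": [0, 0, -0.3], "jaw": -1}, {"turn": [0, 0, -1], "translation": [0, 0, -0.3], "jaw": -1}, {"turn": [0, 0, -1], "translation": [0, 0, -0.3], "jaw": -1}, {"turn": [0, 0, -1], "translation": [0, 0, -0.3], "jaw": -1}, {"turn": [0, 0, -1], "translation": [0, 0, -0.3], "jaw": -1}, {"turn": [0, 0, -1], "translation": [0, 0, -0.3], "jaw": -1}, {"turn": [0, 0, -1], "translation": [0, 0, 0], "jaw": -1}, {"turn": [0, 0, -1], "translation": [0, 0, 0], "jaw": -1}, {"turn": [0, 0, -1], "translation": [0, 0, 0], "jaw": -1}])

```text
clock: 2.7
tcp_pos: [0.1621, -0.5517, 0.4392]
ee_rot: [1.877, 2.519, -0.001]
force: [0.3, -0.0, -0.3]
gripper_width: 0.085
grip_force: 0.0
```

Emit:
apply_moves(targets=[{"turn": [0, 0, 0], "translation": [0.8, 0.9, 0], "jaw": -1}, {"turn": [0, 0, 0], "translation": [0.8, 0.9, 0], "jaw": -1}, {"turn": [0, 0, 0], "translation": [0.8, 0.9, 0], "jaw": -1}, {"turn": [0, 0, 0], "translation": [0.8, 0.9, 0], "jaw": -1}, {"turn": [0, 0, 0], "translation": [0.8, 0.9, 0], "jaw": -1}, {"turn": [0, 0, 0], "translation": [0.8, 0.9, 0], "jaw": -1}, {"turn": [0, 0, 0], "translation": [0.8, 0.9, 0], "jaw": -1}, {"turn": [0, 0, 0], "translation": [0.8, 0.9, 0], "jaw": -1}, {"turn": [0, 0, 0], "translation": [0.8, 0.9, 0], "jaw": -1}, {"turn": [0, 0, 0], "translation": [0.8, 0.9, 0], "jaw": -1}, {"turn": [0, 0, 0], "translation": [0.8, 0.9, 0], "jaw": -1}, {"turn": [0, 0, 0], "translation": [0.8, 0.9, 0], "jaw": -1}, {"turn": [0, 0, 0], "translation": [0.8, 0.9, 0], "jaw": -1}, {"turn": [0, 0, 0], "translation": [0.8, 0.9, 0], "jaw": -1}, {"turn": [0, 0, 0], "translation": [0.8, 0.9, 0], "jaw": -1}, {"turn": [0, 0, 0], "translation": [0, 0, 0], "jaw": -1}, {"turn": [0, 0, 0], "translation": [0, 0, 0], "jaw": -1}])

```text
clock: 4.12
tcp_pos: [0.4496, -0.0904, 0.4388]
ee_rot: [-1.877, -2.519, 0.0]
force: [-0.4, 0.3, -0.2]
gripper_width: 0.0858
grip_force: 0.0
```

```bash
cat >> h.py <<'E'
def ray(row,col,m):
    f=210/np.tan(np.radians(m['fovy'])/2); v=np.array([col-m['cx'],row-m['cy']]); r=np.hypot(*v)+1e-9; t=r/f
    c=np.array([v[0]/r*np.sin(t),-v[1]/r*np.sin(t),-np.cos(t)]); return c,np.array(m['extrinsics'])
def wpx(row,col,m,d=None,z=None):
    c,E=ray(row,col,m); w=E[:3,:3]@c
    s=d/-c[2] if z is None else (z-E[2,3])/w[2]
    return E[:3,3]+w*s
def w2wpx(p,m):
    f=210/np.tan(np.radians(m['fovy'])/2); q=np.linalg.inv(np.array(m['extrinsics']))@np.r_[p,1]
    t=np.arctan2(np.hypot(q[0],q[1]),-q[2]); n=np.array([-q[1],q[0]])/np.hypot(q[0],q[1])
    return np.array([m['cy'],m['cx']])+n*t*f
E
cat > look.py <<'E'
import sys
from h import *
name=sys.argv[1]
m=imaging.camera_model('wrist'); im,d=imaging.read_camera('wrist'); cv2.imwrite(f'pics/{name}.png',im[:,:,::-1]); np.savez(name+'.npz',im=im,d=d,E=m['extrinsics'])
print(m)
for l in sys.argv[2:]:
    for r in nets.pinpoint('wrist',l)[:2]:
        a=np.array(r['centre'])*[420,560]; i,j=np.clip(a.astype(int),0,[419,559])
        print(l,round(r['conf'],2),a.round(1),wpx(*a,m,d=d[i,j]).round(4))
E
python3 look.py w1 rack_grip lug_l rail hooks_mid strip_slots rack_buffers
```

```text
{'fovy': 65.70646984690485, 'cx': 277.33701167203265, 'cy': 212.42693301514564, 'extrinsics': array([[ 9.58470520e-01, -2.70826597e-01, -8.93712323e-02,
         4.26063896e-01],
       [ 2.85190967e-01,  9.09517630e-01,  3.02396748e-01,
        -1.34350488e-02],
       [-6.12371022e-04, -3.15326237e-01,  9.48983134e-01,
         5.08923730e-01],
       [ 0.00000000e+00,  0.00000000e+00,  0.00000000e+00,
         1.00000000e+00]])}
lug_l 0.62 [ 87.8 371.2] [5.564e-01 6.430e-02 3.000e-04]
rail 0.76 [199.3 401.3] [ 0.6699 -0.0922  0.0011]
hooks_mid 0.78 [240.5 427.4] [ 0.7533 -0.1488  0.0009]
strip_slots 0.69 [241.6 446.8] [ 0.6541 -0.0913  0.1956]
```

View pics/w1.png

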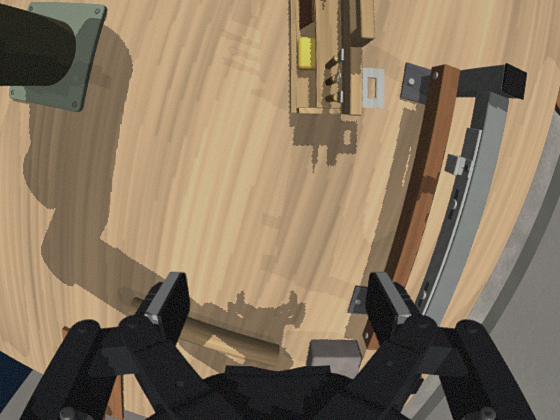

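The wrist view shows the rack at the top with one lug slot at (88,371). The left hook is at (165,458) and the right hook is partly behind the finger at about (295,425). I'll shift so both hooks clear the fingers.

Emit:
apply_moves(targets=[{"turn": [0, 0, 0], "translation": [-0.88, 0.6, 0], "jaw": -1}, {"turn": [0, 0, 0], "translation": [-0.88, 0.6, 0], "jaw": -1}, {"turn": [0, 0, 0], "translation": [-0.88, 0.6, 0], "jaw": -1}, {"turn": [0, 0, 0], "translation": [-0.88, 0.6, 0], "jaw": -1}, {"turn": [0, 0, 0], "translation": [0, 0, 0], "jaw": -1}, {"turn": [0, 0, 0], "translation": [0, 0, 0], "jaw": -1}])

```text
clock: 4.97
tcp_pos: [0.5483, -0.1749, 0.4373]
ee_rot: [-1.884, -2.51, 0.001]
force: [-0.0, 0.9, -0.3]
gripper_width: 0.0857
grip_force: 0.0
```

```bash
python3 look.py w2 hooks_mid strip_slots rail; python3 -c "
import cv2;im=cv2.imread('pics/w2.png');cv2.imwrite('pics/w2c.png',cv2.resize(im[0:300,240:540],None,fx=2,fy=2,interpolation=2))"
```

```text
{'fovy': 65.70646984690485, 'cx': 277.33701167203265, 'cy': 212.42693301514564, 'extrinsics': array([[ 0.960455  , -0.26515134, -0.08497621,  0.52537922],
       [ 0.27842428,  0.9118872 ,  0.30156533, -0.09778784],
       [-0.00247174, -0.31329937,  0.9496512 ,  0.507586  ],
       [ 0.        ,  0.        ,  0.        ,  1.        ]])}
hooks_mid 0.93 [142.2 380.1] [ 0.6529 -0.0985  0.1291]
strip_slots 0.8 [148.  400.3] [ 0.6546 -0.0968  0.1916]
rail 0.9 [134.2 367.8] [ 0.6349 -0.0943  0.1293]
```

View pics/w2c.png

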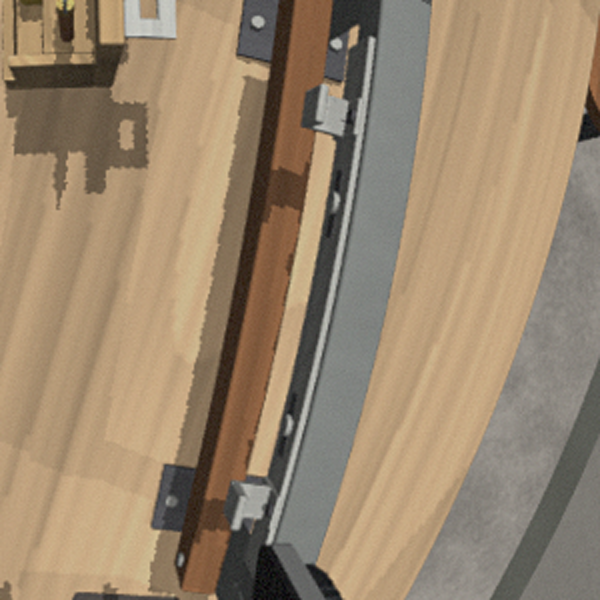

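The crop shows both hooks: the left tab at about crop (315,108), the right tab at about (240,500), the bright strip edge behind them, and the batten. I'll pull the tabs from the depth cloud.

```bash
cat >> h.py <<'E'
def cloud(npz):
    n=np.load(npz); d=n['d']; m=dict(imaging.camera_model('wrist')); E=n['E']
    f=210/np.tan(np.radians(m['fovy'])/2); r_,c_=np.mgrid[:420,:560]; vx=c_-m['cx']; vy=r_-m['cy']; r=np.hypot(vx,vy)+1e-9; t=r/f
    k=d*np.tan(t)/r; P=np.stack([vx*k,-vy*k,-d],-1)@E[:3,:3].T+E[:3,3]; P[d<=0]=np.nan; return P,n['im']
E
python3 - <<'E'
from h import *
P,im=cloud('w2.npz')
for nm,(r0,r1,c0,c1) in dict(L=(36,75,386,425),R=(230,270,346,382)).items():
    Q=P[r0:r1,c0:c1]; print(nm); 
    rr=range(0,r1-r0,3)
    print('z mm, rows'); 
    for i in rr: print(r0+i,(Q[i,::2,2]*1000).round().astype(int))
# rail top
z=P[...,2]; M=(abs(z-.203)<.004)&(P[...,0]>.6)&(P[...,0]<.75); M[:, :370]=0
pts=P[M]; print(len(pts),pts.mean(0))
u,s,v=np.linalg.svd(pts[:,:2]-pts[:,:2].mean(0),full_matrices=False); print('dir',v[0],np.arctan2(-v[0][0],v[0][1]),s)
# batten top z~.13
M=(abs(z-.130)<.005)&(P[...,0]>.55)&(P[...,0]<.7); pts=P[M]; u,s,v=np.linalg.svd(pts[:,:2]-pts[:,:2].mean(0),full_matrices=False); print(len(pts),pts.mean(0),v[0],s)
E
```

```text
L
z mm, rows
36 [128 130 131 131 130 130 130 129 127   6   6   7   6   1 180 183 192 195
 203 202]
39 [131 129 130 131 129 131 129 133   2  -3   6   7   6   0 180 187 191 196
 200 201]
42 [130 130 130 130 131 131 132 208 206   2   0  -1   1 177 182 187 194 197
 200 200]
45 [130 130 131 129 189 199 203 208 209 207   0   0  -1 178 184 189 192 199
 202 200]
48 [131 128 130 131 193 198 206 207 209 189 190   1   2 177 183 190 194 200
 203 200]
51 [129 130 130 189 194 200 205 208 207 190 191 191 190 191 190 195 201 203
 201 201]
54 [130 130 129 187 195 201 207 209 208 191 190 190 190 189 196 194 200 203
 201 202]
57 [130 131 132 189 196 203 207 207 190 192 190 193 190 190 196 201 203 202
 201 202]
60 [130 130 130 191 198 202 207 208 190 190 191 189 189 190 199 199 203 202
 202 202]
63 [130 131 187 187 193 195 190 189 191 190 190 190 189 190 193 200 204 201
 202 204]
66 [130 131 131 132 130 130   0  -1 188 189 190 190 191 191 196 201 204 200
 200 203]
69 [129 129 131 129 131 130   0   0  -1   0 174 179 184 185 191 196 202 200
 202 204]
72 [131 130 130 130 132 130   1   0  -1   0   0 178 182
[... 1326 characters left out ...]
7  86  85 177 182 190 196 201 201 202 203]
269 [-9223372036854775808                  129                  130
                  131                  130                   99
                   98                   96                   95
                   96                  179                  188
                  192                  197                  201
                  200                  205                  203]
8568 [ 0.66746109 -0.07971097  0.20268041]
dir [ 0.13477336 -0.99087645] -3.006407925300768 [7.80647583 0.97079219]
5742 [ 0.64589978 -0.10681575  0.12985384] [-0.13355663  0.99104118] [8.33342791 0.58426237]<stdin>:7: RuntimeWarning: invalid value encountered in cast
```

```bash
cat >> h.py <<'E'
YAW=0.1345; RX=np.array([np.cos(YAW),np.sin(YAW)]); RY=np.array([-np.sin(YAW),np.cos(YAW)])
E
python3 - <<'E'
from h import *
P,im=cloud('w2.npz'); z=P[...,2]
for nm,(r0,r1,c0,c1) in dict(L=(36,75,386,414),R=(236,266,348,376)).items():
    Q=P[r0:r1,c0:c1].reshape(-1,3); x=Q[:,:2]@RX; y=Q[:,:2]@RY; zz=Q[:,2]
    t=zz>.2055; f=(zz>.193)&(zz<.204)&(x<np.median(x[t])+.001); a=(abs(zz-.1907)<.003)&(x>np.median(x[t])+.004)
    for n,k in dict(top=t,front=f,arm=a).items(): print(nm,n,k.sum(),'x',np.percentile(x[k],[2,50,98]).round(4),'y',np.percentile(y[k],[2,50,98]).round(4),'z',np.median(zz[k]).round(4))
    k=t|f; b=np.c_[x[k],y[k]]; print('edges y',np.sort(y[k])[[0,3,-4,-1]].round(4))
E
```

```text
L top 103 x [0.61   0.6121 0.6151] y [-0.0996 -0.0906 -0.0811] z 0.2077
L front 72 x [0.6098 0.6105 0.6126] y [-0.1002 -0.0909 -0.0814] z 0.1987
L arm 239 x [0.618  0.6272 0.6353] y [-0.1033 -0.0923 -0.0806] z 0.1901
edges y [-0.1003 -0.1    -0.0811 -0.08  ]
R top 84 x [0.6104 0.6119 0.6145] y [-0.3086 -0.2988 -0.29  ] z 0.209
R front 65 x [0.6099 0.6105 0.6125] y [-0.3085 -0.2979 -0.2898] z 0.1988
R arm 218 x [0.6177 0.6266 0.6349] y [-0.314  -0.2978 -0.2897] z 0.1914
edges y [-0.3092 -0.3085 -0.2899 -0.2895]
```

Run:
```python
from h import *
d=np.load('top0.npy'); m=imaging.camera_model('top')
pts=np.array([px2w('top',i,j,d[i,j],m) for i in range(180,260) for j in range(180,300)])
k=(pts[:,2]>.17)&(pts[:,2]<.195); q=pts[k]; print(k.sum(),q.mean(0))
u,s,v=np.linalg.svd(q[:,:2]-q[:,:2].mean(0),full_matrices=False); print(v[0],s,np.arctan(-v[0][0]/v[0][1])); t=(q[:,:2]-q[:,:2].mean(0))@v[0]; print(t.min(),t.max())
k=(abs(pts[:,2]-.112)<.006); q=pts[k];print(k.sum(),q.mean(0))
w=np.load('w1.npz'); mm=imaging.camera_model('wrist'); mm['extrinsics']=w['E']; print(wpx(87.8,371.2,mm,z=.112))
```

```text
217 [0.4736053  0.13863327 0.1802677 ]
[ 0.27865268 -0.96039194] [0.57652978 0.10758008] 0.2823909330530184
-0.1165607775422769 0.12016755352039811
291 [0.49332769 0.15030432 0.11311785]
[0.5277869  0.04715702 0.112     ]
```

Emit:
apply_moves(targets=[{"turn": [0, 0, 0], "translation": [0.92, -0.11, 0.12], "jaw": -1}, {"turn": [0, 0, 0], "translation": [0.92, -0.11, 0.12], "jaw": -1}, {"turn": [0, 0, 0], "translation": [0.92, -0.11, 0.12], "jaw": -1}, {"turn": [0, 0, 0], "translation": [0.92, -0.11, 0.12], "jaw": -1}, {"turn": [0, 0, 0], "translation": [0.92, -0.11, 0.12], "jaw": -1}, {"turn": [0, 0, 0], "translation": [0.92, -0.11, 0.12], "jaw": -1}, {"turn": [0, 0, 0], "translation": [0.92, -0.11, 0.12], "jaw": -1}, {"turn": [0, 0, 0], "translation": [0.92, -0.11, 0.12], "jaw": -1}, {"turn": [0, 0, 0], "translation": [0, 0, 0], "jaw": -1}, {"turn": [0, 0, 0], "translation": [0, 0, 0], "jaw": -1}])

```text
clock: 6.0
tcp_pos: [0.4592, 0.0326, 0.4109]
ee_rot: [1.877, 2.517, 0.001]
force: [0.6, -0.7, 1.2]
gripper_width: 0.0853
grip_force: 0.0
```

```bash
python3 look.py w3 rack_grip lug_l rack_buffers
python3 - <<'E'
from h import *
P,im=cloud('w3.npz'); z=P[...,2]
M=(z>.172)&(z<.19)&(P[...,0]>.4)&(P[...,0]<.56)&(abs(P[...,1]-.15)<.15)
print(M.sum()); q=P[M]
lab,n=None,None
n,l,st,ce=cv2.connectedComponentsWithStats(M.astype(np.uint8))
for i in range(1,n):
    if st[i,4]>30: q=P[l==i]; u,s,v=np.linalg.svd(q[:,:2]-q[:,:2].mean(0),full_matrices=False); t=(q[:,:2]-q[:,:2].mean(0))@v[0]; print(st[i],q.mean(0).round(4),np.arctan(-v[0][0]/v[0][1]).round(4),t.min().round(4),t.max().round(4))
E
```

```text
{'fovy': 65.70646984690485, 'cx': 277.33701167203265, 'cy': 212.42693301514564, 'extrinsics': array([[ 0.95880915, -0.26905065, -0.09108658,  0.43554468],
       [ 0.28404776,  0.90971451,  0.30288014,  0.10969273],
       [ 0.00137269, -0.31627719,  0.94866583,  0.48085114],
       [ 0.        ,  0.        ,  0.        ,  1.        ]])}
rack_grip 0.62 [ 88.9 326.8] [0.4738 0.14   0.1817]
lug_l 0.62 [182.3 338.3] [ 0.5582  0.029  -0.0028]
2195
[297  10   3  15  38] [0.4291 0.1991 0.1768] 0.2814 -0.0083 0.0062
[ 318   28   18  123 2101] [0.4736 0.1404 0.1815] 0.2976 -0.0576 0.0583
[298 161   3  14  40] [0.4718 0.0612 0.1768] 0.3039 -0.006 0.0059
```

View pics/w3.png

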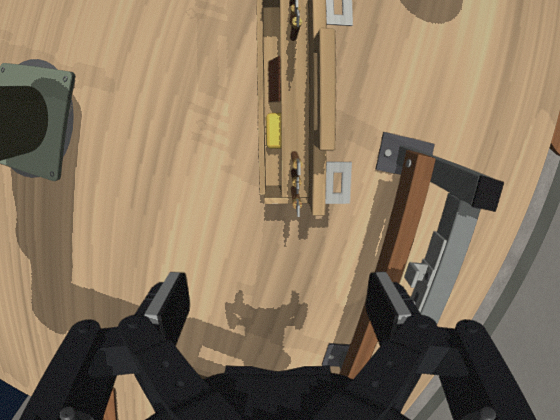

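Run:
```python
from h import *
P,im=cloud('w3.npz'); c=np.array([.4736,.1404]); a=.2976
X=(P[...,:2]-c)@[np.cos(a),np.sin(a)]; Y=(P[...,:2]-c)@[-np.sin(a),np.cos(a)]
for x0 in range(-90,60,10):
    print(x0,[int(np.nanmax(np.r_[0,P[...,2][(X>x0/1e3)&(X<(x0+10)/1e3)&(Y>y/1e3)&(Y<(y+15)/1e3)]])*1000) for y in range(-60,60,15)])
A=np.array([-np.sin(a),np.cos(a)]); s=arm.observe(); print(s['tcp_pos'],s['ee_rot'])
Rm=R.from_rotvec(s['ee_rot']).as_matrix(); print(Rm.round(4)); print(Rm.T@(np.r_[c,.2245]-s['tcp_pos'])/.03)
```

```text
-90 [1, 2, 2, 1, 2, 2, 2, 1]
-80 [36, 36, 36, 36, 36, 35, 37, 35]
-70 [36, 38, 36, 36, 36, 37, 36, 38]
-60 [33, 33, 31, 39, 40, 40, 41, 37]
-50 [34, 33, 79, 80, 80, 81, 62, 61]
-40 [82, 82, 82, 82, 82, 81, 81, 81]
-30 [82, 81, 82, 81, 82, 82, 81, 82]
-20 [81, 81, 82, 81, 82, 82, 81, 81]
-10 [184, 184, 183, 184, 184, 184, 184, 183]
0 [184, 184, 183, 183, 184, 183, 184, 183]
10 [0, 0, 0, 0, 0, 0, 0, 0]
20 [0, 0, 0, 0, 0, 0, 0, 0]
30 [0, 0, 0, 0, 0, 0, 0, 1]
40 [2, 2, 2, 2, 1, 2, 2, 2]
50 [1, 2, 1, 2, 2, 2, 2, 3]
[0.46067058 0.0305427  0.4105503 ] [1.88311590e+00 2.51326387e+00 4.08405709e-04]
[[-2.809e-01  9.597e-01  1.000e-03]
 [ 9.597e-01  2.809e-01 -5.000e-04]
 [-7.000e-04  9.000e-04 -1.000e+00]]
[3.39796395 1.43682003 6.20044462]
```

Emit:
apply_moves(targets=[{"turn": [0, 0, -0.15], "translation": [0.85, 0.36, 0.2], "jaw": -0.3}, {"turn": [0, 0, 0], "translation": [0.85, 0.36, 0.2], "jaw": -0.3}, {"turn": [0, 0, 0], "translation": [0.85, 0.36, 0.2], "jaw": -0.3}, {"turn": [0, 0, 0], "translation": [0.85, 0.36, 0.2], "jaw": -0.3}, {"turn": [0, 0, 0], "translation": [0, 0, 0.8], "jaw": -0.3}, {"turn": [0, 0, 0], "translation": [0, 0, 0.8], "jaw": -0.3}, {"turn": [0, 0, 0], "translation": [0, 0, 0.8], "jaw": -0.3}, {"turn": [0, 0, 0], "translation": [0, 0, 0.8], "jaw": -0.3}, {"turn": [0, 0, 0], "translation": [0, 0, 0.8], "jaw": -0.3}, {"turn": [0, 0, 0], "translation": [0, 0, 0.5], "jaw": -0.3}, {"turn": [0, 0, 0], "translation": [0, 0, 0.5], "jaw": -0.3}, {"turn": [0, 0, 0], "translation": [0, 0, 0.4], "jaw": -0.3}, {"turn": [0, 0, 0], "translation": [0, 0, 0], "jaw": -0.3}, {"turn": [0, 0, 0], "translation": [0, 0, 0], "jaw": -0.3}])

```text
clock: 7.37
tcp_pos: [0.4722, 0.1406, 0.2235]
ee_rot: [-1.867, -2.525, 0.002]
force: [-0.1, -0.8, -0.2]
gripper_width: 0.0556
grip_force: 0.0
```

Run:
```python
from h import *
s=arm.observe(); c=np.array([.4736,.1404]); a=.2976; e=s['tcp_pos'][:2]-c
print(e@[np.cos(a),np.sin(a)],e@[-np.sin(a),np.cos(a)],s['tcp_pos'],s['force'],s['gripper_width'])
Rm=R.from_rotvec(s['ee_rot']).as_matrix(); print(np.arctan2(Rm[1,1],Rm[0,1]),Rm[:,2])
```

```text
-0.001268699151442375 0.0006480174639666092 [0.47219705 0.14064752 0.22350519] [-0.14657023 -0.79639136 -0.22250053] 0.055600993362563245
0.2974823865115542 [-1.73626883e-03 -3.15521064e-04 -9.99998443e-01]
```

Emit:
apply_moves(targets=[{"turn": [0, 0, 0], "translation": [0, 0, 0], "jaw": 1}, {"turn": [0, 0, 0], "translation": [0, 0, 0], "jaw": 1}, {"turn": [0, 0, 0], "translation": [0, 0, 0], "jaw": 1}, {"turn": [0, 0, 0], "translation": [0, 0, 0], "jaw": 1}, {"turn": [0, 0, 0], "translation": [0, 0, 0], "jaw": 1}, {"turn": [0, 0, 0], "translation": [0, 0, 0], "jaw": 1}, {"turn": [0, 0, 0], "translation": [0, 0, 0], "jaw": 1}, {"turn": [0, 0, 0], "translation": [0, 0, 0], "jaw": 1}], force=90)

```text
clock: 8.03
tcp_pos: [0.4734, 0.1416, 0.2254]
ee_rot: [1.864, 2.525, 0.004]
force: [4.3, -0.1, 4.6]
gripper_width: 0.0134
grip_force: 88.9
```

Emit:
apply_moves(targets=[{"turn": [0, 0, 0], "translation": [0, 0, -0.1], "jaw": 1}, {"turn": [0, 0, 0], "translation": [0, 0, -0.2], "jaw": 1}, {"turn": [0, 0, 0], "translation": [0, 0, -0.4], "jaw": 1}, {"turn": [0, 0, 0], "translation": [0, 0, -0.5], "jaw": 1}, {"turn": [0, 0, 0], "translation": [0, 0, -0.5], "jaw": 1}, {"turn": [0, 0, 0], "translation": [0, 0, -0.5], "jaw": 1}, {"turn": [0, 0, 0], "translation": [0, 0, -0.5], "jaw": 1}, {"turn": [0, 0, 0], "translation": [0, 0, -0.5], "jaw": 1}, {"turn": [0, 0, 0], "translation": [0, 0, -0.5], "jaw": 1}, {"turn": [0, 0, 0], "translation": [0, 0, -0.3], "jaw": 1}, {"turn": [0, 0, 0], "translation": [0, 0, 0], "jaw": 1}, {"turn": [0, 0, 0], "translation": [0, 0, 0], "jaw": 1}, {"turn": [0, 0, 0], "translation": [0, 0, 0], "jaw": 1}])

```text
clock: 9.12
tcp_pos: [0.4709, 0.1413, 0.3421]
ee_rot: [-1.864, -2.525, 0.005]
force: [0.9, -0.6, -6.7]
gripper_width: 0.0134
grip_force: 88.0
```

```bash
python3 look.py w4 lug_l rack_grip; python3 -c "
from h import *
s=arm.observe(); print(s)"
```

```text
{'fovy': 65.70646984690485, 'cx': 277.33701167203265, 'cy': 212.42693301514564, 'extrinsics': array([[ 0.955949  , -0.2799511 , -0.08825474,  0.44692981],
       [ 0.29349883,  0.90703603,  0.30190078,  0.21817449],
       [-0.00446723, -0.31450441,  0.9492455 ,  0.41227781],
       [ 0.        ,  0.        ,  0.        ,  1.        ]])}
lug_l 0.69 [365.4 311. ] [0.4741 0.1594 0.3489]
lug_l 0.63 [ 67.5 323.3] [0.484  0.2851 0.0012]
rack_grip 0.92 [297.8 278.8] [0.4688 0.1474 0.2998]
{'clock': 9.2667, 'joints': array([ 1.15293391e-01,  6.53246125e-05,  1.68771447e+00,  1.54851684e-05,
        1.45696709e+00, -1.83595980e-01]), 'joint_vel': array([ 9.70606501e-05, -3.32440179e-03, -9.80794074e-03, -7.09343073e-04,
       -2.85011513e-04, -5.71932921e-04]), 'tau': array([ 1.10654987e-02, -3.30795228e+01, -3.30099535e+01, -1.61240925e-02,
        1.08533883e-01,  4.30378941e-05]), 'tcp_pos': array([0.47133124, 0.14136331, 0.34253263]), 'ee_rot': array([-1.86455858, -2.52556322,  0.00336167]), 'force': array([-0.29280479,  0.02219926, -6.15166426]), 'moment': array([ 0.01156415, -0.03508403,  0.00309414]), 'grip_force': 88.03419470787048, 'gripper_width': 0.013821131783711603}
```

View pics/w4.png

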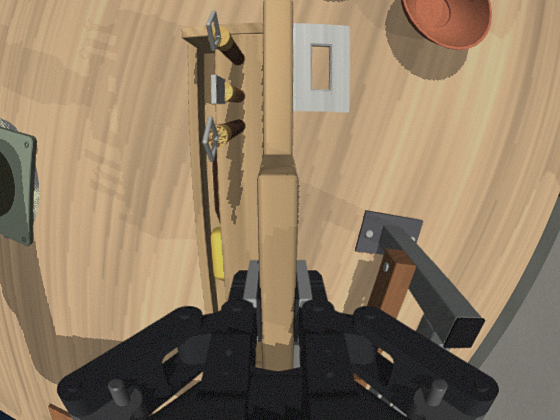

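Rack is held and lifted. The left lug plate shows at columns 293–350, rows 24–112, with its slot at (67,320). I'll measure the lug relative to the tool.

```bash
cat > lug.py <<'E'
import sys
from h import *
from scipy.ndimage import binary_fill_holes
def lug(npz,s,box=(10,125,285,365)):
    P,im=cloud(npz); Rm=R.from_rotvec(s['ee_rot']).as_matrix(); T=(P-s['tcp_pos'])@Rm   # tool frame
    r0,r1,c0,c1=box; S=np.zeros(T.shape[:2],bool); S[r0:r1,c0:c1]=1
    pl=S&(abs(T[...,2]-.113)<.007)&(T[...,1]>.006)
    n,l,st,ce=cv2.connectedComponentsWithStats(pl.astype(np.uint8)); i=1+np.argmax(st[1:,4]); pl=l==i
    hole=binary_fill_holes(pl)&~pl; q=T[pl]
    m=dict(imaging.camera_model('wrist')); m['extrinsics']=np.load(npz)['E']
    zt=np.median(P[pl][:,2])
    hp=np.array([wpx(a,b,m,z=zt) for a,b in np.argwhere(hole)]); h=(hp-s['tcp_pos'])@Rm
    A=np.c_[q[:,:2],np.ones(len(q))]; co=np.linalg.lstsq(A,q[:,2],rcond=None)[0]
    print('plate',pl.sum(),'hole',hole.sum(),'tool x',np.percentile(q[:,0],[1,99]).round(4),'y',np.percentile(q[:,1],[1,99]).round(4),'z',np.median(q[:,2]).round(4),'tilt',co[:2].round(3))
    print('slot c tool',h.mean(0).round(4),np.percentile(h,[1,99],axis=0).round(4)[:,:2].tolist(),'world',hp.mean(0).round(4))
    b=(T[...,2]<.048)&(T[...,2]>.035)&(T[...,0]>.02)&(T[...,0]<.062)&(abs(T[...,1])<.012); q=T[b]
    print('bar',len(q),np.polyfit(q[:,0],q[:,1],1).round(4),q.mean(0).round(4))
    u=np.percentile(q[:,0],97);print('bar end',q[:,0].max(), 'z fit', np.polyfit(q[:,0],q[:,2],1).round(4))
    b=(abs(T[...,0]-.105)<.035)&(abs(T[...,1])<.012)&(T[...,2]>.06)&(T[...,2]<.1); q=T[b]; print('board',len(q),np.polyfit(q[:,0],q[:,1],1).round(4),q.mean(0).round(4))
if __name__=='__main__': lug(sys.argv[1],arm.observe())
E
python3 lug.py w4.npz
```

```text
plate 4237 hole 754 tool x [0.0795 0.1289] y [0.0074 0.0383] z 0.1113 tilt [-0.002 -0.003]
slot c tool [0.1041 0.0223 0.1113] [[0.0922, 0.0177], [0.117, 0.0285]] world [0.4616 0.2474 0.2313]
bar 3822 [-0.0012 -0.001 ] [ 0.04   -0.0011  0.0436]
bar end 0.05767659984895503 z fit [0.0113 0.0431]
board 3849 [ 0.0016 -0.0012] [ 0.1034 -0.001   0.0954]
```

Emit:
apply_moves(targets=[{"turn": [0, 0, 0.4], "translation": [0, 0, 0], "jaw": 1}, {"turn": [0, 0, 0.5], "translation": [0, 0, 0], "jaw": 1}, {"turn": [0, 0, 0.5], "translation": [0, 0, 0], "jaw": 1}, {"turn": [0, 0, 0.47], "translation": [0, 0, 0], "jaw": 1}, {"turn": [0, 0, 0], "translation": [-0.3, 0, 0], "jaw": 1}, {"turn": [0, 0, 0], "translation": [-0.6, 0, 0], "jaw": 1}, {"turn": [0, 0, 0], "translation": [-0.8, 0, 0], "jaw": 1}, {"turn": [0, 0, 0], "translation": [-0.8, 0, 0], "jaw": 1}, {"turn": [0, 0, 0], "translation": [-0.8, 0, 0], "jaw": 1}, {"turn": [0, 0, 0], "translation": [-0.8, 0, 0], "jaw": 1}, {"turn": [0, 0, 0], "translation": [-0.8, 0, 0], "jaw": 1}, {"turn": [0, 0, 0], "translation": [-0.8, 0, 0], "jaw": 1}, {"turn": [0, 0, 0], "translation": [-0.8, 0, 0], "jaw": 1}, {"turn": [0, 0, 0], "translation": [-0.8, 0, 0], "jaw": 1}, {"turn": [0, 0, 0], "translation": [-0.8, 0, 0], "jaw": 1}, {"turn": [0, 0, 0], "translation": [-0.6, 0, 0], "jaw": 1}, {"turn": [0, 0, 0], "translation": [-0.3, 0, 0], "jaw": 1}, {"turn": [0, 0, 0], "translation": [0, 0, 0], "jaw": 1}, {"turn": [0, 0, 0], "translation": [0, 0, 0], "jaw": 1}])

```text
clock: 10.85
tcp_pos: [0.5082, -0.126, 0.3436]
ee_rot: [-2.065, -2.365, -0.001]
force: [-0.3, 1.0, -7.9]
gripper_width: 0.0139
grip_force: 88.1
```

```bash
cat > go.py <<'E'
from h import *
# mean of several readings; need = remaining shift in tool units to lug over hooks
def need(tx=.5899,ty=-.1945,tz=.306):
    s=arm.observe(); Rm=R.from_rotvec(s['ee_rot']).as_matrix(); yaw=np.arctan2(Rm[1,1],Rm[0,1])
    p=s['tcp_pos']; print('rail',p[:2]@RX,p[:2]@RY,p[2],'yaw err units(5deg, tool z)',(yaw-YAW)/np.radians(5),'toolz',Rm[:,2].round(4))
    w=np.r_[tx*RX+ty*RY,tz]; print('units',(Rm.T@(w-p)/.03).round(3),'F',s['force'].round(2),'M',s['moment'].round(3))
    return s
if __name__=='__main__': need()
E
python3 go.py; python3 look.py w5|tail -0;  python3 lug.py w5.npz; python3 go.py
```

```text
rail 0.4867614181640962 -0.19297768269944965 0.3435829420906582 yaw err units(5deg, tool z) 0.007526741549268147 toolz [-0.0012  0.0018 -1.    ]
units [-0.055  3.439  1.249] F [-0.35  1.   -7.87] M [ 0.037 -0.109 -0.012]
plate 4242 hole 743 tool x [0.0787 0.1282] y [0.008  0.0389] z 0.111 tilt [0. 0.]
slot c tool [0.1032 0.0229 0.111 ] [[0.0913, 0.0184], [0.1153, 0.0278]] world [ 0.5167 -0.0197  0.2328]
bar 3740 [ 0.0003 -0.0006] [ 0.0396 -0.0006  0.0432]
bar end 0.05685413939931758 z fit [0.0142 0.0427]
board 3800 [ 0.0027 -0.0007] [ 0.103  -0.0004  0.0951]
rail 0.4868358829042642 -0.19234494938364466 0.3436336612110319 yaw err units(5deg, tool z) 0.018892593407553983 toolz [-0.0011  0.0017 -1.    ]
units [-0.08   3.436  1.251] F [-0.71 -0.09 -6.98] M [ 0.103 -0.094  0.003]Exception ignored on flushing sys.stdout:
BrokenPipeError: [Errno 32] Broken pipe
```

Emit:
apply_moves(targets=[{"turn": [0, 0, 0], "translation": [-0.05, 0.2, 0], "jaw": 1}, {"turn": [0, 0, 0], "translation": [0, 0.4, 0], "jaw": 1}, {"turn": [0, 0, 0], "translation": [0, 0.6, 0], "jaw": 1}, {"turn": [0, 0, 0], "translation": [0, 0.6, 0], "jaw": 1}, {"turn": [0, 0, 0], "translation": [0, 0.6, 0], "jaw": 1}, {"turn": [0, 0, 0], "translation": [0, 0.5, 0], "jaw": 1}, {"turn": [0, 0, 0], "translation": [0, 0.3, 0], "jaw": 1}, {"turn": [0, 0, 0], "translation": [0, 0.24, 0], "jaw": 1}, {"turn": [0, 0, 0], "translation": [0, 0, 0], "jaw": 1}, {"turn": [0, 0, 0], "translation": [0, 0, 0], "jaw": 1}, {"turn": [0, 0, 0], "translation": [0, 0, 0], "jaw": 1}])

```text
clock: 11.82
tcp_pos: [0.6104, -0.1135, 0.3439]
ee_rot: [-2.065, -2.366, 0.001]
force: [-0.2, -0.1, -7.0]
gripper_width: 0.0137
grip_force: 88.1
```

```bash
python3 go.py; python3 look.py w6 >/dev/null;  python3 go.py
python3 - <<'E'
from h import *
im=cv2.imread('pics/w6.png'); cv2.imwrite('pics/w6c.png',cv2.resize(im[0:130,265:425],None,fx=4,fy=4,interpolation=2))
P,_=cloud('w6.npz'); print((P[50:86:3,304:340:2,2]*1000).round().astype(int))
E
```

```text
rail 0.5896640093053331 -0.19428251274866454 0.3438833846041168 yaw err units(5deg, tool z) 0.015185379573517602 toolz [-1.3e-03  1.0e-04 -1.0e+00]
units [-0.008  0.009  1.263] F [-0.24 -0.08 -7.02] M [-0.    -0.073  0.045]
rail 0.5896180097292044 -0.19444019185026734 0.34405035694679476 yaw err units(5deg, tool z) 0.011299629241952765 toolz [-8.e-04  0.e+00 -1.e+00]
units [-0.002  0.01   1.268] F [ 0.62  0.63 -6.44] M [-0.051 -0.062 -0.059]
[[234 232 234 233 131 130 130 130 129 129 130 129 131 231 233 233 232 234]
 [233 233 232 233 130 130 129 131 130 131 130 130 130 231 232 233 232 233]
 [233 232 233 233 130 129 130 131 131 130 130 131 130 232 233 233 233 233]
 [234 233 233 233 206 208 208 210 129 130 130 131 130 233 233 233 232 233]
 [234 234 233 234 206 208 208 210 190 192 191 190 191 232 233 233 232 234]
 [233 233 233 233 207 209 209 209 191 190 191 191 191 232 233 234 233 233]
 [233 234 233 232 207 207 208 208 208 190 190 191 189 232 233 232 233 232]
 [232 233 233 232 207 208 208 208 207 190 191 191 192 233 233 234 234 232]
 [233 233 233 232 207 209 208 208 207 191 191 190 189 232 232 234 233 234]
 [232 233 233 234 204 207 208 209 191 191 189 191 190 232 232 233 233 234]
 [233 232 232 233 206 208 209 209 191 191 193 190 191 233 233 234 233 233]
 [232 233 233 232 207 209 209 207 190 190 189 190 189 233 233 233 233 233]]
```

View pics/w6c.png

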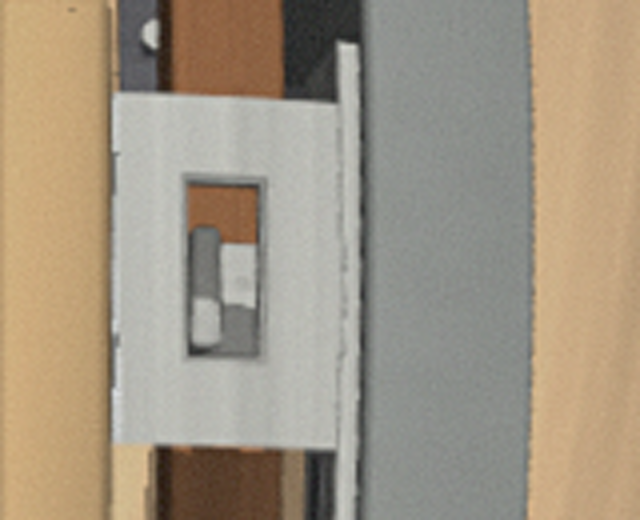

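Through the left slot the tab shows at crop (190–222, 225–347) inside the slot (187–262, 180–355). I'll measure both from this one picture.

```bash
cat > thru.py <<'E'
import sys
from h import *
from scipy.ndimage import binary_fill_holes
P,im=cloud(sys.argv[1]); s=arm.observe(); zt=s['tcp_pos'][2]-.111
S=np.zeros(P.shape[:2],bool); S[10:125,280:352]=1
pl=S&(abs(P[...,2]-zt)<.005)
n,l,st,ce=cv2.connectedComponentsWithStats(pl.astype(np.uint8)); pl=l==1+np.argmax(st[1:,4]); hole=binary_fill_holes(pl)&~pl
m=dict(imaging.camera_model('wrist')); m['extrinsics']=np.load(sys.argv[1])['E']
hp=np.array([wpx(a,b,m,z=np.median(P[pl][:,2])) for a,b in np.argwhere(hole)])
for n,q in dict(slot_top=hp,tab=P[hole&(P[...,2]>.2045)&(P[...,2]<.213)],arm=P[hole&(abs(P[...,2]-.1907)<.004)],plate=P[pl]).items():
    x=q[:,:2]@RX;y=q[:,:2]@RY; print(n,len(q),'x',np.percentile(x,[1,50,99]).round(4),'y',np.percentile(y,[1,50,99]).round(4),'z',np.median(q[:,2]).round(4))
E
python3 thru.py w6.npz
```

```text
slot_top 738 x [0.6077 0.6121 0.6166] y [-0.1023 -0.0904 -0.0784] z 0.233
tab 243 x [0.6103 0.6127 0.6155] y [-0.0994 -0.09   -0.0807] z 0.208
arm 256 x [0.616  0.6203 0.6234] y [-0.0995 -0.0903 -0.0803] z 0.1903
plate 4246 x [0.5974 0.6129 0.6283] y [-0.1149 -0.0906 -0.0654] z 0.233
```

Emit:
apply_moves(targets=[{"turn": [0, 0, 0], "translation": [0, 0.02, 0.1], "jaw": 1}, {"turn": [0, 0, 0], "translation": [0, 0, 0.1], "jaw": 1}, {"turn": [0, 0, 0], "translation": [0, 0, 0.1], "jaw": 1}, {"turn": [0, 0, 0], "translation": [0, 0, 0.1], "jaw": 1}, {"turn": [0, 0, 0], "translation": [0, 0, 0.1], "jaw": 1}, {"turn": [0, 0, 0], "translation": [0, 0, 0.05], "jaw": 1}, {"turn": [0, 0, 0], "translation": [0, 0, 0.05], "jaw": 1}, {"turn": [0, 0, 0], "translation": [0, 0, 0.05], "jaw": 1}, {"turn": [0, 0, 0], "translation": [0, 0, 0.05], "jaw": 1}, {"turn": [0, 0, 0], "translation": [0, 0, 0.05], "jaw": 1}, {"turn": [0, 0, 0], "translation": [0, 0, 0], "jaw": 1}, {"turn": [0, 0, 0], "translation": [0, 0, 0], "jaw": 1}])

```text
clock: 12.87
tcp_pos: [0.6116, -0.1135, 0.3215]
ee_rot: [-2.066, -2.367, 0.0]
force: [-0.6, -0.4, -6.7]
gripper_width: 0.0136
grip_force: 88.0
```

```bash
python3 go.py; python3 look.py w7 >/dev/null;  python3 go.py; python3 thru.py w7.npz
```

```text
rail 0.5908572528975079 -0.1944990023790693 0.3214986377839729 yaw err units(5deg, tool z) 0.013253622224925798 toolz [-2.e-04  0.e+00 -1.e+00]
units [-0.    -0.032  0.517] F [-0.64 -0.37 -6.68] M [-0.032 -0.057 -0.001]
rail 0.5909004579127156 -0.1945240842629195 0.321625171382371 yaw err units(5deg, tool z) 0.01454204212621022 toolz [ 0. -0. -1.]
units [ 0.001 -0.033  0.521] F [-0.17  0.04 -6.44] M [ 0.017 -0.128  0.017]
slot_top 745 x [0.6082 0.6134 0.6184] y [-0.1025 -0.0906 -0.0786] z 0.2106
tab 309 x [0.6101 0.6126 0.615 ] y [-0.0998 -0.0904 -0.0804] z 0.2079
arm 216 x [0.6116 0.6192 0.6215] y [-0.1    -0.0908 -0.0799] z 0.1902
plate 4241 x [0.5987 0.6144 0.6296] y [-0.1151 -0.0908 -0.0657] z 0.2106
```

Emit:
apply_moves(targets=[{"turn": [0, 0, 0], "translation": [0, -0.02, 0.05], "jaw": 1}, {"turn": [0, 0, 0], "translation": [0, 0, 0.05], "jaw": 1}, {"turn": [0, 0, 0], "translation": [0, 0, 0.05], "jaw": 1}, {"turn": [0, 0, 0], "translation": [0, 0, 0.05], "jaw": 1}, {"turn": [0, 0, 0], "translation": [0, 0, 0.05], "jaw": 1}, {"turn": [0, 0, 0], "translation": [0, 0, 0.05], "jaw": 1}, {"turn": [0, 0, 0], "translation": [0, 0, 0.05], "jaw": 1}, {"turn": [0, 0, 0], "translation": [0, 0, 0], "jaw": 1}, {"turn": [0, 0, 0], "translation": [0, 0, 0], "jaw": 1}])

```text
clock: 13.67
tcp_pos: [0.611, -0.1136, 0.3109]
ee_rot: [-2.065, -2.367, 0.0]
force: [-0.7, 0.0, -7.6]
gripper_width: 0.0138
grip_force: 88.0
```

```bash
python3 go.py; python3 look.py w8 >/dev/null;  python3 go.py; python3 thru.py w8.npz
```

```text
rail 0.5902046647574196 -0.1944741969130806 0.31085750268330514 yaw err units(5deg, tool z) 0.014148168587715304 toolz [-4.e-04  1.e-04 -1.e+00]
units [-0.001 -0.01   0.162] F [-0.67  0.01 -7.6 ] M [ 0.01  -0.069 -0.005]
rail 0.5902932197316302 -0.19454727526300752 0.3110657693268636 yaw err units(5deg, tool z) 0.013174426302657515 toolz [-0.  0. -1.]
units [ 0.002 -0.013  0.169] F [-0.17  0.4  -7.65] M [ 0.066 -0.164 -0.015]
slot_top 749 x [0.6081 0.6128 0.6178] y [-0.1025 -0.0906 -0.0785] z 0.2
tab 354 x [0.6103 0.6126 0.6151] y [-0.0996 -0.09   -0.0801] z 0.208
arm 135 x [0.61   0.6179 0.6193] y [-0.1001 -0.092  -0.0804] z 0.1902
plate 4237 x [0.598  0.6137 0.6289] y [-0.1151 -0.0908 -0.0656] z 0.2
```

Emit:
apply_moves(targets=[{"turn": [0, 0, 0], "translation": [0, 0, 0.03], "jaw": 1}, {"turn": [0, 0, 0], "translation": [0, 0, 0.03], "jaw": 1}, {"turn": [0, 0, 0], "translation": [0, 0, 0.03], "jaw": 1}, {"turn": [0, 0, 0], "translation": [0, 0, 0.03], "jaw": 1}, {"turn": [0, 0, 0], "translation": [0, 0, 0], "jaw": 1}, {"turn": [0, 0, 0], "translation": [0, 0, 0], "jaw": 1}])

```text
clock: 14.22
tcp_pos: [0.611, -0.1136, 0.3073]
ee_rot: [-2.066, -2.367, 0.0]
force: [-0.2, 0.3, -6.8]
gripper_width: 0.013
grip_force: 88.1
```

Emit:
apply_moves(targets=[{"turn": [0, 0, 0], "translation": [0, 0, 0.02], "jaw": 1}, {"turn": [0, 0, 0], "translation": [0, 0, 0.01], "jaw": 1}, {"turn": [0, 0, 0], "translation": [0, 0, 0], "jaw": 1}, {"turn": [0, 0, 0], "translation": [0, 0, 0], "jaw": 1}])

```text
clock: 14.55
tcp_pos: [0.611, -0.1136, 0.3066]
ee_rot: [2.066, 2.367, -0.0]
force: [0.1, 0.1, -6.3]
gripper_width: 0.0139
grip_force: 88.1
```

```bash
python3 go.py
```

```text
rail 0.5902841099605508 -0.1945222422710502 0.3066055543906301 yaw err units(5deg, tool z) 0.013911160091224358 toolz [ 0. -0. -1.]
units [ 0.001 -0.013  0.02 ] F [ 0.11  0.07 -6.34] M [ 0.001 -0.119  0.029]
```

Emit:
apply_moves(targets=[{"turn": [0, 0, 0], "translation": [0, 0, 0.02], "jaw": 1}, {"turn": [0, 0, 0], "translation": [0, 0, 0], "jaw": 1}, {"turn": [0, 0, 0], "translation": [0, 0, 0], "jaw": 1}])

```text
clock: 14.8
tcp_pos: [0.6111, -0.1136, 0.3063]
ee_rot: [2.065, 2.367, 0.0]
force: [-0.4, 0.8, -4.5]
gripper_width: 0.0134
grip_force: 88.4
```

```bash
python3 go.py
```

```text
rail 0.5903583709242061 -0.19451696261687187 0.3062958249101416 yaw err units(5deg, tool z) 0.014344072999754166 toolz [ 4.e-04 -2.e-04 -1.e+00]
units [ 0.001 -0.015  0.01 ] F [-0.44  0.83 -4.48] M [-0.013 -0.073 -0.023]
```

Emit:
apply_moves(targets=[{"turn": [0, 0, 0], "translation": [0, 0, 0.02], "jaw": 1}, {"turn": [0, 0, 0], "translation": [0, 0, 0], "jaw": 1}, {"turn": [0, 0, 0], "translation": [0, 0, 0], "jaw": 1}])

```text
clock: 15.05
tcp_pos: [0.6111, -0.1135, 0.306]
ee_rot: [2.065, 2.367, 0.001]
force: [-1.6, 1.4, -3.3]
gripper_width: 0.0137
grip_force: 88.7
```

```bash
python3 go.py
```

```text
rail 0.5904108055991735 -0.1944214786338892 0.3059609191972579 yaw err units(5deg, tool z) 0.014993885940735955 toolz [ 6.e-04 -1.e-04 -1.e+00]
units [-0.003 -0.017 -0.001] F [-1.64  1.36 -3.28] M [ 0.003  0.001 -0.05 ]
```

Emit:
apply_moves(targets=[{"turn": [0, 0, 0], "translation": [0, 0, 0.02], "jaw": 1}, {"turn": [0, 0, 0], "translation": [0, 0, 0.02], "jaw": 1}, {"turn": [0, 0, 0], "translation": [0, 0, 0], "jaw": 1}, {"turn": [0, 0, 0], "translation": [0, 0, 0], "jaw": 1}])

```text
clock: 15.38
tcp_pos: [0.6111, -0.1135, 0.3056]
ee_rot: [2.065, 2.366, 0.001]
force: [-4.3, 2.9, 3.9]
gripper_width: 0.0135
grip_force: 89.6
```

```bash
python3 go.py; python3 look.py w9 >/dev/null;  python3 go.py; python3 thru.py w9.npz
python3 - <<'E'
import cv2
im=cv2.imread('pics/w9.png'); cv2.imwrite('pics/w9c.png',cv2.resize(im[0:130,265:425],None,fx=4,fy=4,interpolation=2))
E
```

```text
rail 0.5904159715902009 -0.194378473960314 0.3056311743126474 yaw err units(5deg, tool z) 0.01572637966893412 toolz [ 1.1e-03 -2.0e-04 -1.0e+00]
units [-0.004 -0.017 -0.012] F [-4.34  2.89  3.95] M [ 0.183  0.414 -0.074]
rail 0.5904234654407802 -0.19441881135419004 0.3056600737769405 yaw err units(5deg, tool z) 0.01552075802510685 toolz [ 1.1e-03 -2.0e-04 -1.0e+00]
units [-0.003 -0.017 -0.011] F [-4.76  3.19  3.82] M [ 0.121  0.426 -0.026]
slot_top 651 x [0.6074 0.6138 0.6292] y [-0.103  -0.0903 -0.0776] z 0.1942
tab 377 x [0.6102 0.6125 0.6152] y [-0.0995 -0.0901 -0.0803] z 0.2079
arm 45 x [0.6096 0.6156 0.6311] y [-0.0997 -0.0902 -0.0792] z 0.1892
plate 4304 x [0.5984 0.6142 0.6308] y [-0.115  -0.0913 -0.0663] z 0.1942
```

Emit:
apply_moves(targets=[{"turn": [0, 0, 0], "translation": [0, -0.03, 0.02], "jaw": 1}, {"turn": [0, 0, 0], "translation": [0, 0, 0.01], "jaw": 1}, {"turn": [0, 0, 0], "translation": [0, 0, 0], "jaw": 1}, {"turn": [0, 0, 0], "translation": [0, 0, 0], "jaw": 1}, {"turn": [0, 0, 0], "translation": [0, 0, 0], "jaw": 1}, {"turn": [0, 0, 0], "translation": [0, 0, 0], "jaw": 1}, {"turn": [0, 0, 0], "translation": [0, 0, 0], "jaw": 1}, {"turn": [0, 0, 0], "translation": [0, 0, 0], "jaw": 1}])

```text
clock: 16.1
tcp_pos: [0.6108, -0.1135, 0.3055]
ee_rot: [2.064, 2.365, 0.003]
force: [-4.0, 3.7, 4.9]
gripper_width: 0.0137
grip_force: 90.0
```

```bash
python3 go.py; python3 look.py w10 >/dev/null;  python3 go.py; python3 thru.py w10.npz; python3 lug.py w10.npz
```

```text
rail 0.5900655808566954 -0.1944002658823531 0.3055003152175447 yaw err units(5deg, tool z) 0.016204633971572114 toolz [ 3.2e-03 -3.0e-04 -1.0e+00]
units [-0.003 -0.005 -0.017] F [-4.05  3.66  4.92] M [ 0.278  0.324 -0.023]
rail 0.5900727865680945 -0.19436530684618453 0.305486185174438 yaw err units(5deg, tool z) 0.016355013807026465 toolz [ 3.2e-03 -2.0e-04 -1.0e+00]
units [-0.004 -0.006 -0.017] F [-4.27  3.67  5.61] M [ 0.245  0.274 -0.091]
slot_top 639 x [0.6086 0.6136 0.6208] y [-0.103  -0.0904 -0.0776] z 0.1941
tab 372 x [0.6103 0.6126 0.6154] y [-0.0995 -0.0901 -0.0805] z 0.208
arm 28 x [0.6103 0.611  0.6278] y [-0.0998 -0.0897 -0.0805] z 0.1889
plate 4321 x [0.5983 0.6142 0.6307] y [-0.1151 -0.0913 -0.0663] z 0.1941
plate 5047 hole 610 tool x [0.0763 0.1351] y [0.0081 0.0454] z 0.1114 tilt [0.007 0.023]
slot c tool [0.1039 0.0233 0.1114] [[0.0892, 0.0184], [0.1168, 0.0327]] world [ 0.6201 -0.0074  0.1941]
bar 3781 [-0.0001 -0.0006] [ 0.0399 -0.0006  0.0434]
bar end 0.05748643742419551 z fit [0.0168 0.0427]
board 3807 [ 0.0048 -0.0007] [ 0.1033 -0.0002  0.0957]
```

Force and moment show the load split about evenly (roughly 5 N left, 6.5 N right). I'll hold briefly, then release and retreat upward.

Emit:
apply_moves(targets=[{"turn": [0, 0, 0], "translation": [0, 0, 0], "jaw": 1}, {"turn": [0, 0, 0], "translation": [0, 0, 0], "jaw": 1}, {"turn": [0, 0, 0], "translation": [0, 0, 0], "jaw": 1}, {"turn": [0, 0, 0], "translation": [0, 0, 0], "jaw": 1}, {"turn": [0, 0, 0], "translation": [0, 0, 0], "jaw": 1}, {"turn": [0, 0, 0], "translation": [0, 0, 0], "jaw": 1}])

```text
clock: 16.65
tcp_pos: [0.6108, -0.1135, 0.3055]
ee_rot: [2.064, 2.365, 0.003]
force: [-3.5, 3.6, 5.5]
gripper_width: 0.014
grip_force: 90.0
```

Emit:
apply_moves(targets=[{"turn": [0, 0, 0], "translation": [0, 0, 0], "jaw": 0.5}, {"turn": [0, 0, 0], "translation": [0, 0, 0], "jaw": 0.2}, {"turn": [0, 0, 0], "translation": [0, 0, 0], "jaw": 0}, {"turn": [0, 0, 0], "translation": [0, 0, 0], "jaw": -0.3}, {"turn": [0, 0, 0], "translation": [0, 0, 0], "jaw": -0.3}, {"turn": [0, 0, 0], "translation": [0, 0, 0], "jaw": -0.3}, {"turn": [0, 0, 0], "translation": [0, 0, 0], "jaw": -0.3}])

```text
clock: 17.23
tcp_pos: [0.6102, -0.1138, 0.3031]
ee_rot: [-2.066, -2.367, 0.0]
force: [-0.1, -0.9, -0.5]
gripper_width: 0.0553
grip_force: 0.0
```

Emit:
apply_moves(targets=[{"turn": [0, 0, 0], "translation": [0, 0, -0.1], "jaw": -0.3}, {"turn": [0, 0, 0], "translation": [0, 0, -0.2], "jaw": -0.3}, {"turn": [0, 0, 0], "translation": [0, 0, -0.4], "jaw": -0.3}, {"turn": [0, 0, 0], "translation": [0, 0, -0.5], "jaw": -0.3}, {"turn": [0, 0, 0], "translation": [0, 0, -0.6], "jaw": -0.3}, {"turn": [0, 0, 0], "translation": [0, 0, -0.6], "jaw": -0.3}, {"turn": [0, 0, 0], "translation": [0, 0, -0.6], "jaw": -0.3}, {"turn": [0, 0, 0], "translation": [-0.6, 0, -0.5], "jaw": -0.3}, {"turn": [0, 0, 0], "translation": [-0.9, -0.5, -0.4], "jaw": -0.3}, {"turn": [0, 0, 0], "translation": [-0.9, -0.5, 0], "jaw": -0.3}, {"turn": [0, 0, 0], "translation": [0, 0, 0], "jaw": -0.3}, {"turn": [0, 0, 0], "translation": [0, 0, 0], "jaw": -0.3}, {"turn": [0, 0, 0], "translation": [0, 0, 0], "jaw": -0.3}])

```text
clock: 18.32
tcp_pos: [0.5902, -0.1891, 0.4211]
ee_rot: [2.066, 2.366, 0.001]
force: [-0.5, 1.2, -0.3]
gripper_width: 0.0555
grip_force: 0.0
```

```bash
python3 look.py w11 rack_grip lug_l |tail -4
python3 - <<'E'
from h import *
P,im=cloud('w11.npz'); z=P[...,2]; x=P[...,:2]@RX; y=P[...,:2]@RY
for n,y0 in (('L',-.0902),('R',-.2995)):
    k=(abs(y-y0)<.024)&(x>.600)&(x<.626)&(z>.185)&(z<.2025); print(n,k.sum(),np.median(z[k]).round(4))
    k=(abs(y-y0)<.009)&(abs(x-.6127)<.006)&(z>.2035)&(z<.215); print(' tab showing',k.sum(),np.median(x[k]).round(4))
k=(abs(y+.195)<.055)&(abs(x-.59)<.02)&(z>.245)&(z<.27); print('bar',k.sum(),np.median(x[k]).round(4),np.median(z[k]).round(4))
E
```

```text
[ 0.00000000e+00,  0.00000000e+00,  0.00000000e+00,
         1.00000000e+00]])}
lug_l 0.92 [226.5 334.6] [ 0.6465 -0.2087  0.2095]
lug_l 0.85 [  8.2 337.4] [ 0.6181 -0.0113  0.2082]
L 794 0.1939
 tab showing 94 0.6124
R 1052 0.1951
 tab showing 112 0.6121
bar 3297 0.5865 0.2614
```

View pics/w11.png

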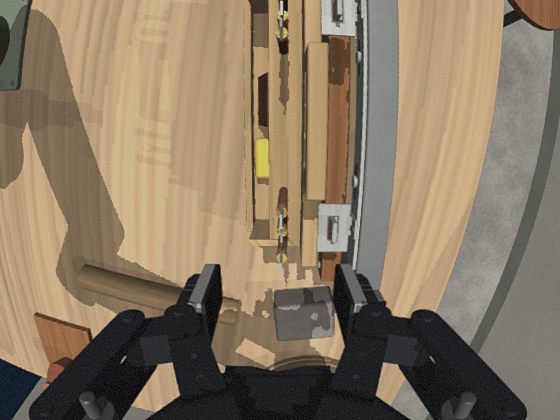

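The picture shows both lugs down with their tabs through the slots, at (227,334) and (10,337). Plate tops measure 193.9 mm and 195.1 mm, so the undersides sit at about 190 and 191 mm, and the fingers are clear.

```bash
python3 -c "
from h import *
print(job.close_job())"
```

```text
the job is handed in; nothing more can be done
None
```

The rack is hung with both lugs down on their hooks, pressed to check before release, and the job is handed in at about 18 s; the hand-in returned no verdict.

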